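# Draw the foot plug out of a plaster mould with the T-key

## Robot

A 6-joint arm with a two-finger parallel gripper is mounted at the origin on the work surface. World frame = base frame: x ahead of the robot, y to its left, z up, the work surface at z = 0. Lengths are in m, angles in rad, forces in N, time in s.
With the tool pointing down it reaches from about 0.25 to 0.725 m from the base axis. Payload 4 kg.
Tool frame: the origin (TCP) lies midway between the tips of the shut fingers; the grasp point (between the pads) lies 19 mm behind it; z points along the fingers, y is the direction in which the jaws open and shut (so a half turn about z gives the same grasp; the last joint's range is limited). The gripper opens to 85 mm and grips with 20 to 120 N. Pads are 22 mm wide; open, the fingers measure 114 mm over their backs; the gripper's body (76 mm by 85 mm) begins 54 mm behind the grasp point. The pads swing forward as they close: fully open they stand 13 mm farther back than shut.
Start: joints at [-1.246, 0.241, 0.005, 1.335, 0, 1.571], TCP at [0.16, -0.474, 0.231] pointing down, gripper open.
Joint ranges: [-2.72, 2.72], [-1.05, 1.87], [-1.09, 1.28], [-1.99, 2.15], [-1.42, 1.44], [-3.14, 3.14]. Speed limits (rad/s): [2.79, 2.79, 3.14, 3.14, 3.14, 3.14].

## Interface

Orientations are given as a unit quaternion [x, y, z, w].
In Python, from workcell import bot gives the robot as it stands.
- The arm moves only by the shell command python3 -m inch 'ROWS'. ROWS is JSON, a list of rows, each a list of 5 numbers: the shift along the tool's x, y, z scaled (see below), then the turn about the tool's z scaled (see below), then the closure, from 0 (fully open) to 1 (shut). A call has 1 to 10 rows; each row is the pose to reach, as a shift and turn from the pose commanded when the call began, along the tool's axes at that moment; what a row does not reach only later rows make up. The controller multiplies each number of a shift by 100 cm and each number of a turn by 120 degrees. A row lasts 1/8 s, in which the tool goes at most 62.5 mm and 10.7 degrees, less where a joint would pass 70% of its speed; a pose out of reach is approached as far as the arm can. A call with a number of a shift or a turn outside -1 to 1 is refused whole. A call with a gripper value outside its range is refused whole. The fingers move at their own pace and stop on an object; the grip force is fixed at half the most. Time passes only in rows, so rows that repeat a pose let the fingers close. It gives the time, the measured TCP pose, the force and the opening at its end, in the units of the state.
- bot.get_obs(): the state, without advancing time (a new reading comes with each control period).
- bot.camera(name): name is "scene" or "top" or "wrist"; returns the picture (420x560x3 uint8, red, green, blue); there is no depth.
- bot.calibration(name): a dict with "intrinsics" (3x3 intrinsics, pixels), "xyz" and "attitude" of the camera in the world; the wrist camera has in their place "tool_from_camera" (4x4, takes a point from camera to tool coordinates, whose origin is the TCP and whose axes are the flange's). Camera axes: x right, y down, z forward; pixel columns grow to the right and rows downward; lengths in m; the calibration is good to about 2 mm. A picture is of the moment at which its call begins: read the wrist's pose just before it. calibration takes no time and is no camera call.
- bot.job_done(): hands the job in, once; it reports no verdict.
Trained networks look in the newest picture that a camera, given by its name, has taken for a name from the list of things; names that differ only in an ending like _2 or _b are one class to them, and where a whole thing is asked for, a point or a joint stands for the part that bears it (a point fixed in the world has none). Each returns a list of dicts, best first, with "score" (0 to 1); they miss things now and then, are a little off and sometimes report something else, mostly with a low value. They report only what shows in the picture. A call takes as long as a camera call. They do not tell look-alikes from the thing itself.
- bot.masks_of(camera, target): "pixels" (420x560 bool, what is visible of it) and "extent" ([left, top, width, height] as shares, 0 to 1, of the picture: columns of its width, rows of its height, round what is visible of it).
- bot.spot_point(camera, target): "point" ([column, row] as shares, 0 to 1, of the picture: columns of its width, rows of its height: a listed point, or the origin of a listed thing).
The state is a dict: "clock": time; "joint_pos": joint angles; "joint_vel": joint speeds; "tau": joint torques, N m; "eef_pos": TCP position; "tool_rot": TCP orientation; "ft_force": force on the tool from outside, world axes, zero at the start; "ft_torque": the same for the moment, N m; "grip_width": finger opening in m.
Only numpy, scipy, OpenCV 4.12 (cv2) and the standard library are available. Lean on these libraries where they do the work, as an engineer would, in place of code of your own. Each camera call takes 0.05 s, during which the arm holds its last target.

## Task

The foot plug is still lying at the bottom of the tall plaster mould, too deep for a hand: take the T-key from its fork stand, feel its bar gently through the slot in the plug's cap, turn the key across the slot and draw the plug up out of the mould. Lower it on the key to stand upright on the middle of the square wooden bat (not dropped), free the key and hang it back in its fork stand as it was. Handle the plug only with the key, never with the gripper; press and knock nothing hard, and leave the jar, bowl and scraper where they are.

Things in the scene. Friction and masses are not known exactly. Their poses are not given: they have to be found in the camera images.
- key_grip (a point): Centre of the T-key's wooden handle, the point to grasp; z up. Handle block 30 (x) by 16 (y) by 60 mm tall. Under it a steel flange 48 mm across, 5 mm thick, its underside 35 mm below this point, then a steel rod 8 mm across with a crossbar at its end. Alike after a half turn about z.
- key_bar (a point): Centre of the T-key's crossbar, 156.5 mm below key_grip, same axes. The bar is 24 mm long (along x), 7 mm wide (y) and 7 mm high.
- key: The whole T-key, about 0.12 kg; origin in the middle of the crossbar's underside, 160 mm below key_grip, same axes. At the start it hangs upright by its flange in the fork stand.
- stand_seat (a point): Middle of the key's seat, on top of the fork stand, z up. The key hangs with its flange lying on the fork and its axis near this point. The fork's slot is 30 mm wide (y), from 28 mm behind this point (+x) to the stand's open front, 50 mm off at -x.
- stand: Plywood fork stand, fixed, 110 by 110 mm, 140 mm tall; origin in the middle of its underside, axes as stand_seat. Under the fork there is a wall only at the back (+x), a 6 mm floor, and the front is open. The crossbar fits through the slot, so the key can be lifted straight out (130 mm or more), or lifted 10 mm and slid out to -x.
- mould_mouth (a point): Centre of the mouth of the plaster mould, at rim height, z up. The bore below it is straight, round, upright, 58 mm across; at its bottom, 104 mm below the rim, a sprung pad carries the plug.
- mould: Plaster mould, fixed: a cream round block 120 mm across, 130 mm tall; origin in the middle of its underside. Its sprung pad starts to give under about 1 to 3 N of push on the plug and sinks up to 11 mm (0.5 N more per mm), then it is hard.
- plug_mid (a point): Centre of the plug, half-way up, z up: an aluminium can 50 mm across and 36 mm tall, loose in the bore, upright on the pad. A dark steel cap, its top 2 mm below the can's rim, 5 mm thick, has one slot through its middle, 29 by 11 mm: the key's bar passes only when lined up within about 8 degrees.
- plug: The plug, 0.2 to 0.35 kg; origin 18 mm below plug_mid, same axes. The cap turns stiffly in it: the slot's long side lies at an unreported angle up to 0.5 rad either way of the plug's x axis; turn the lightly pressed key till it drops in and the plug springs up, or look down the bore. Below the cap (from 11 mm above to 12 mm below plug_mid) is a hollow 42 mm across where the bar turns freely.
- bat: Square light wooden bat (board), fixed, 180 by 180 mm and 18 mm thick; origin in the middle of its underside, x and y along its sides, z up.
- jar_mid (a point): Bystander: closed glaze jar, 60 mm across, 90 mm tall; its centre.
- bowl_mid (a point): Bystander: terracotta bowl, 110 mm across, 60 mm tall; its centre.
- scraper_grip (a point): Bystander: wooden-handled scraper lying flat on the table; a point on its handle.
Things that resemble listed ones, but are neither listed nor needed, are in the scene too. Of the things that look like the key, the smallest one is meant. Leave any orange look-alike of the mould alone.

How it is judged:
By the outcome, as a careful person would: the job done as asked, in the order asked, and still so for the second after the job is handed in, with the robot touching nothing.
It also fails if it takes over 72 s, if anything falls off the work surface, if the arm or the gripper's body presses on something with over 40 N, if the wrist force passes 120 N, or if a joint passes its speed limit or range.

## Working session

There is one attempt and no reset: what is moved stays moved. The work goes in short steps, Python scripts to look and compute and a shell command to move; the robot and the scene stay as the last step left them, time stands still between calls to the robot, and variables do not carry over. Pictures are saved under pics/ and viewed, and the job is handed in when it is done.

```bash
ls; mkdir -p pics; cat > h.py <<'E'
import numpy as np, cv2, json
from scipy.spatial.transform import Rotation as R
from workcell import bot
def cam(name):
    o=bot.get_obs(); im=bot.camera(name); c=bot.calibration(name); K=np.array(c['intrinsics'])
    if 'tool_from_camera' in c:
        T=np.eye(4);T[:3,:3]=R.from_quat(o['tool_rot']).as_matrix();T[:3,3]=o['eef_pos'];T=T@np.array(c['tool_from_camera'])
    else:
        T=np.eye(4);a=np.array(c['attitude']);T[:3,:3]=R.from_quat(a).as_matrix() if a.size==4 else a.reshape(3,3);T[:3,3]=c['xyz']
    return im,K,T
def save(im,n): cv2.imwrite('pics/'+n+'.png',im[:,:,::-1])
def ray(K,T,uv):
    d=np.linalg.inv(K)@np.array([uv[0],uv[1],1.]);return T[:3,3],T[:3,:3]@d
def atz(K,T,uv,z):
    o,d=ray(K,T,uv);return o+d*(z-o[2])/d[2]
def proj(K,T,p):
    q=T[:3,:3].T@(np.array(p)-T[:3,3]);q=K@q;return q[:2]/q[2]
E
python3 - <<'E'
from h import *
for n in('scene','top','wrist'):
    im,K,T=cam(n);save(im,n+'0');print(n,K.tolist(),T.round(4).tolist())
    if n!='wrist' or 1:
        for t in('key_grip','key_bar','stand_seat','mould_mouth','plug_mid','bat','jar_mid','bowl_mid','scraper_grip'):
            print(t,[(round(d['score'],2),round(d['point'][0]*560),round(d['point'][1]*420)) for d in bot.spot_point(n,t)])
print(bot.get_obs())
E
```

```text
pics
scene [[404.6313095867218, 0.0, 277.1144411455458], [0.0, 404.6313095867218, 209.06614052399203], [0.0, 0.0, 1.0]] [[0.6717, 0.6408, -0.3717, 0.9698], [0.7407, -0.5893, 0.3227, -0.3814], [-0.0123, -0.492, -0.8705, 1.0644], [0.0, 0.0, 0.0, 1.0]]
key_grip [(0.9, 129, 226), (0.82, 201, 249), (0.72, 253, 264)]
key_bar [(0.8, 254, 297), (0.69, 157, 262)]
stand_seat [(0.75, 197, 255), (0.62, 306, 301)]
mould_mouth [(0.71, 284, 107), (0.55, 279, 206)]
plug_mid [(0.63, 279, 221)]
bat [(0.95, 336, 164)]
jar_mid [(0.7, 303, 299)]
bowl_mid [(0.92, 364, 241), (0.35, 282, 220)]
scraper_grip [(0.78, 221, 197), (0.67, 199, 255), (0.38, 197, 247)]
top [[438.7075252560376, 0.0, 273.8060664784322], [0.0, 438.7075252560376, 210.29163179901042], [0.0, 0.0, 1.0]] [[-0.0049, -0.9919, 0.1273, 0.4611], [-1.0, 0.0056, 0.0052, -0.0271], [-0.0059, -0.1272, -0.9919, 1.0137], [0.0, 0.0, 0.0, 1.0]]
key_grip [(0.8, 401, 227), (0.74, 458, 299), (0.65, 377, 153)]
key_bar [(0.84, 350, 175), (0.72, 421, 292)]
stand_seat [(0.78, 393, 225), (0.6, 270, 215)]
mould_mouth [(0.83, 272, 219)]
plug_mid [(0.83, 272, 217)]
[... 467 characters left out ...]
clock': 1.5, 'joint_pos': array([-1.24596459e+00,  2.40631017e-01,  4.98842261e-03,  1.33520856e+00,
       -6.86794388e-06,  1.57078812e+00]), 'joint_vel': array([ 8.18082084e-05,  6.65324161e-04, -1.83787010e-03, -7.16342146e-04,
        7.48289365e-04,  1.06267887e-04]), 'tau': array([ 2.89990330e-04, -3.72211003e+01,  2.52688015e+01,  1.38035004e-03,
        9.55916903e-06, -6.77409995e-08]), 'eef_pos': array([ 0.15956951, -0.47384345,  0.23128653]), 'tool_rot': array([ 9.86838847e-01,  1.61706802e-01, -7.82178356e-06, -2.64991505e-05]), 'ft_force': array([ 0.08810232, -0.55905312, -0.18807438]), 'ft_torque': array([0.03132349, 0.02162979, 0.00268852]), 'grip_width': 0.08568956333763486}
```

View pics/scene0.png

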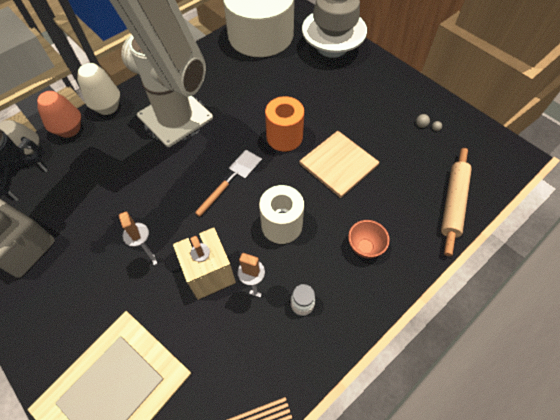

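View pics/top0.png

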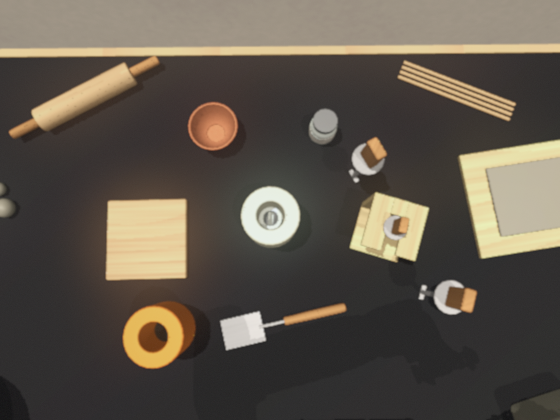

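View pics/wrist0.png

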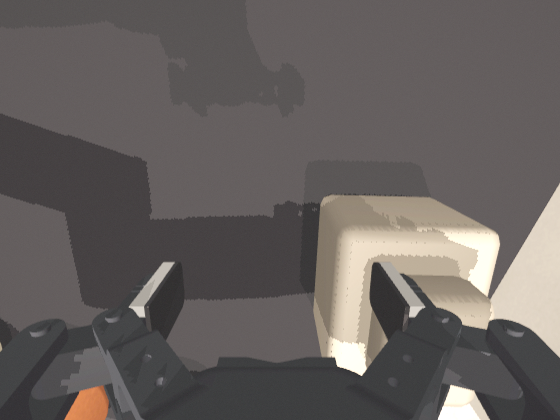

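```bash
python3 - <<'E'
from h import *
im,K,T=cam('top');ims,Ks,Ts=cam('scene')
def mid(n,uv1,uv2):
    o1,d1=ray(K,T,uv1);o2,d2=ray(Ks,Ts,uv2)
    A=np.c_[d1,-d2];t=np.linalg.lstsq(A,o2-o1,rcond=None)[0]
    a,b=o1+t[0]*d1,o2+t[1]*d2
    print(n,((a+b)/2).round(4),np.linalg.norm(a-b).round(4))
mid('keygrip',(401,227),(201,249));mid('seat',(393,225),(197,255));mid('mouth',(272,219),(279,206))
for n,uv,z in(('grip',(401,227),.175),('seat',(393,225),.14),('mouth',(272,219),.13),('bat',(147,240),.018)):print(n,atz(K,T,uv,z))
for n,uv,z in(('grip',(201,249),.175),('seat',(197,255),.14),('mouth',(279,206),.13),('bat',(336,164),.0)):print(n,atz(Ks,Ts,uv,z))
a=cv2.resize(im[180:280,340:440],(600,600),interpolation=cv2.INTER_CUBIC);save(a,'topkey')
b=cv2.resize(ims[220:310,160:250],(600,600),interpolation=cv2.INTER_CUBIC);save(b,'scenekey')
a=cv2.resize(im[180:260,230:310],(600,600),interpolation=cv2.INTER_CUBIC);save(a,'topm')
for n,c in(('top',(K,T)),('scene',(Ks,Ts))):
    for t in ('mould','stand','bat','key'):
        for m in bot.masks_of(n,t)[:3]:
            p=m['pixels'];ys,xs=np.nonzero(p);print(n,t,round(m['score'],2),xs.mean().round(1),ys.mean().round(1),p.sum(),xs.min(),xs.max(),ys.min(),ys.max())
            if t=='bat' and n=='top':
                print(cv2.minAreaRect(np.c_[xs,ys].astype(np.float32)),[atz(K,T,q,.018).round(4) for q in cv2.boxPoints(cv2.minAreaRect(np.c_[xs,ys].astype(np.float32)))])
E
```

```text
keygrip [ 0.5395 -0.2635  0.1659] 0.0124
seat [ 0.5394 -0.2668  0.1353] 0.0124
mouth [ 0.559  -0.0182  0.1112] 0.0007
grip [ 0.53513596 -0.26607647  0.175     ]
seat [ 0.54231462 -0.26027411  0.14      ]
mouth [ 0.55677518 -0.01869786  0.13      ]
bat [0.52247489 0.26664402 0.018     ]
grip [ 0.54796705 -0.26000045  0.175     ]
seat [ 0.53763416 -0.27227105  0.14      ]
mouth [ 0.56728037 -0.02508436  0.13      ]
bat [0.52020689 0.26450079 0.        ]
top mould 0.9 158.0 333.7 3655 123 194 301 367
top stand 0.95 387.8 228.3 3305 351 426 195 261
top bat 0.55 146.4 239.2 6284 106 187 199 279
((146.5, 239.0), (80.0, 81.0), 90.0) [array([0.6173, 0.3642, 0.018 ]), array([0.6162, 0.1776, 0.018 ]), array([0.4344, 0.1739, 0.018 ]), array([0.4353, 0.3562, 0.018 ])]
top key 0.88 367.6 158.5 962 350 385 138 182
top key 0.82 395.4 227.0 492 383 408 216 239
top key 0.79 450.7 296.8 1189 418 476 281 313
scene mould 0.92 284.2 123.6 1871 264 304 96 151
scene mould 0.86 281.6 214.2 2118 260 303 186 243
scene stand 0.58 205.7 266.2 2263 174 234 229 298
scene bat 0.61 339.2 163.8 2807 300 378 132 197
scene key 0.74 136.5 235.0 783 120 157 212 265
scene key 0.66 250.9 272.2 701 239 264 254 296
scene key 0.55 199.4 250.7 316 191 209 237 261
```

View pics/topkey.png

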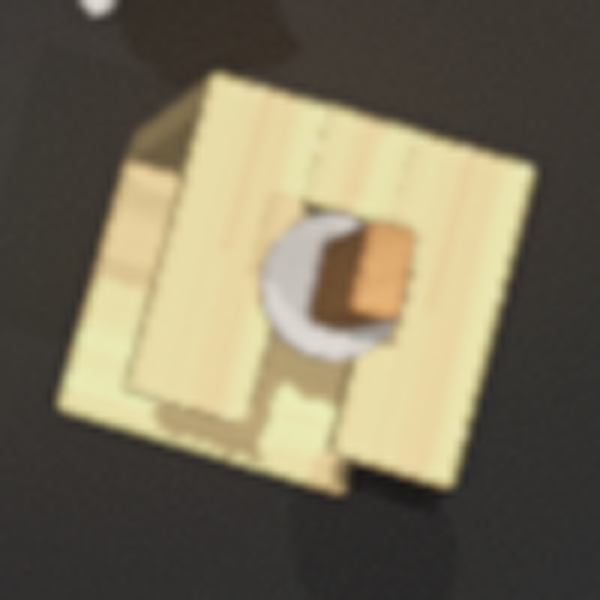

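View pics/scenekey.png

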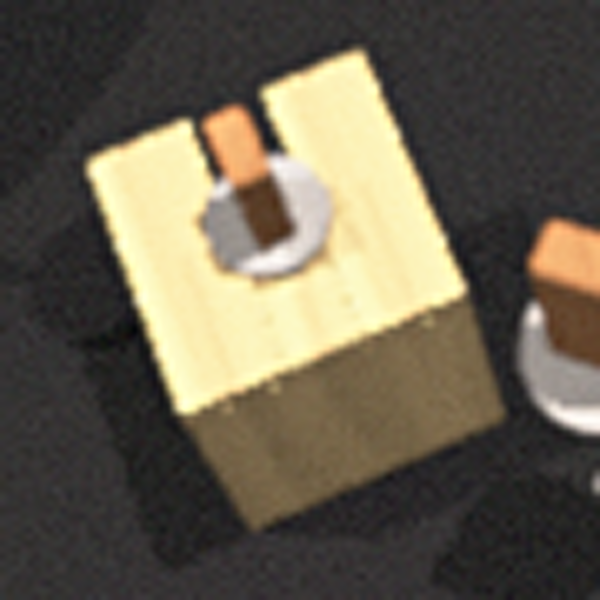

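View pics/topm.png

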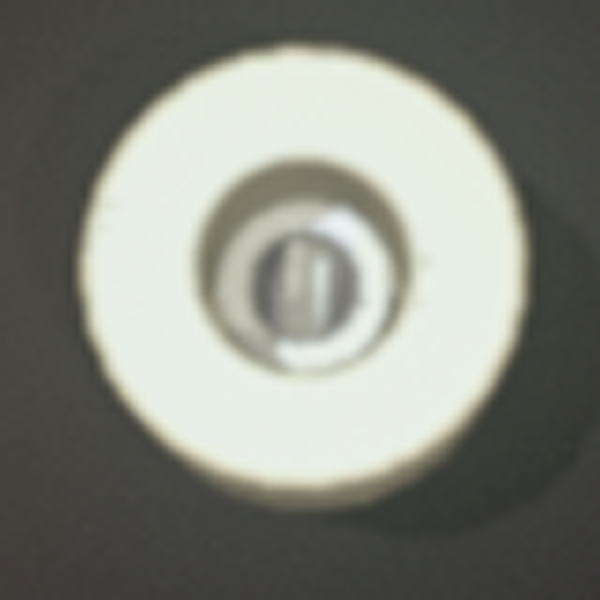

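```bash
python3 - <<'E'
from h import *
im,K,T=cam('top');ims,Ks,Ts=cam('scene')
def f(uv,o,s): return ((uv[0]+.5)/s+o[0]-.5,(uv[1]+.5)/s+o[1]-.5)
C=[atz(K,T,f(u,(340,180),6),.14) for u in((215,72),(538,165),(455,490),(125,388))]
print(np.array(C).round(4),np.mean(C,0)); b=(C[0]+C[1])/2;fr=(C[2]+C[3])/2;d=b-fr
print('yaw',np.degrees(np.arctan2(d[1],d[0])),[np.linalg.norm(C[i]-C[i-1]).round(4) for i in range(4)])
e=C[1]-C[0];print('y edge yaw',np.degrees(np.arctan2(-e[0],e[1]))) 
C2=[atz(Ks,Ts,f(u,(160,220),600/90),.14) for u in((88,158),(365,48),(467,298),(185,415))]
print('scene',np.array(C2).round(4),np.mean(C2,0));d=(C2[2]+C2[3]-C2[0]-C2[1]);print('yaw',np.degrees(np.arctan2(d[1],d[0])))
print('keytop',atz(K,T,f((387,271),(340,180),6),.205), 'flange',atz(K,T,f((338,286),(340,180),6),.145))
print('scene keytop',atz(Ks,Ts,f((236,145),(160,220),600/90),.205), atz(Ks,Ts,f((267,213),(160,220),600/90),.145))
print('mouth',atz(K,T,f((303,268),(230,180),7.5),.13),'outer',atz(K,T,f((304,265),(230,180),7.5),.13))
zc=.026+34e-3
print('slot',atz(K,T,f((305,288),(230,180),7.5),zc),'can',atz(K,T,f((304,287),(230,180),7.5),zc+.002))
a=cv2.resize(ims[180:250,245:315],(600,600),interpolation=cv2.INTER_CUBIC);save(a,'scm')
a=cv2.resize(im[200:240,250:290],(600,600),interpolation=cv2.INTER_CUBIC);save(a,'topm2')
E
```

```text
[[ 0.6101 -0.2275  0.14  ]
 [ 0.578  -0.3343  0.14  ]
 [ 0.4702 -0.3016  0.14  ]
 [ 0.5043 -0.1942  0.14  ]] [ 0.54065984 -0.26440571  0.14      ]
yaw -17.17831532425927 [np.float64(0.111), np.float64(0.1115), np.float64(0.1126), np.float64(0.1127)]
y edge yaw 163.24000903672905
scene [[ 0.4707 -0.2982  0.14  ]
 [ 0.5047 -0.1925  0.14  ]
 [ 0.6113 -0.2281  0.14  ]
 [ 0.5778 -0.3309  0.14  ]] [ 0.54111483 -0.26240568  0.14      ]
yaw -17.70602453315435
keytop [ 0.53662802 -0.26338964  0.205     ] flange [ 0.53733984 -0.26453861  0.145     ]
scene keytop [ 0.53693138 -0.26272459  0.205     ] [ 0.53688928 -0.26250975  0.145     ]
mouth [ 0.56434388 -0.014607    0.13      ] outer [ 0.56515913 -0.01488053  0.13      ]
slot [ 0.56664437 -0.01417701  0.06      ] can [ 0.56671745 -0.01391426  0.062     ]
```

View pics/topm2.png

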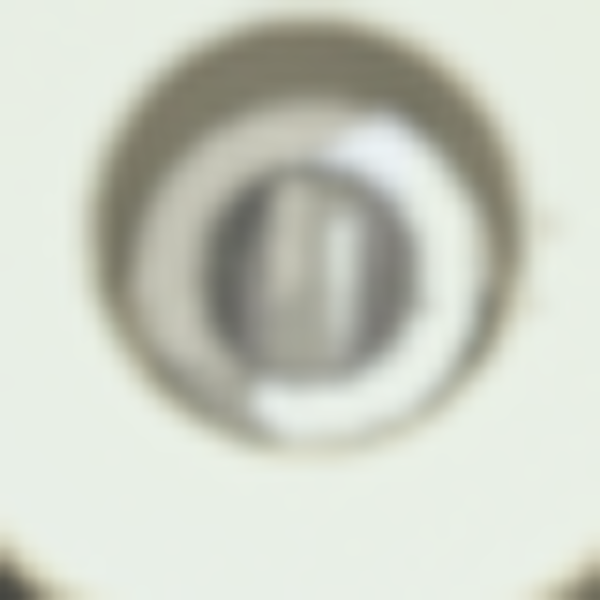

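View pics/scm.png

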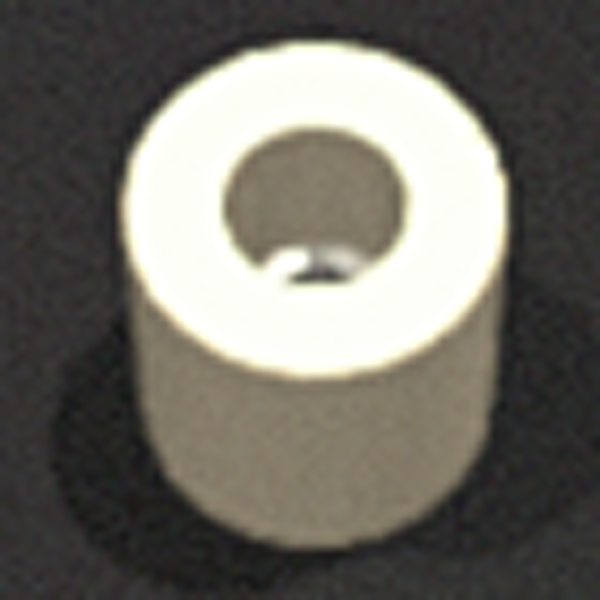

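```bash
python3 -m inch '[[0,0,-0.14,-0.08,0],[0,0,-0.14,-0.08,0],[0,0,-0.14,-0.08,0]]'; python3 -c "
from h import *
o=bot.get_obs();print(o['joint_pos'],o['eef_pos'],R.from_quat(o['tool_rot']).as_matrix().round(3))"
```

```text
clock: 2.48
eef_pos: [0.16, -0.4751, 0.3762]
tool_rot: [0.97, 0.244, 0.0, 0.004]
ft_force: [0.1, 0.4, -0.1]
grip_width: 0.0854
[-1.24600658e+00  2.27011058e-01  3.59662759e-01  1.69505108e+00
  4.79895433e-06  1.40324725e+00] [ 0.15998032 -0.47511819  0.37615536] [[ 0.881  0.473  0.003]
 [ 0.473 -0.881 -0.008]
 [-0.001  0.008 -1.   ]]
```

```bash
python3 -m inch '[[0.06,0,0,-0.08,0],[0.12,0,0,-0.17,0],[0.18,0,0,-0.26,0],[0.24,-0.005,0,-0.35,0],[0.3,-0.006,0,-0.44,0],[0.36,-0.008,0,-0.53,0],[0.41,-0.008,0,-0.62,0],[0.432,-0.008,0.02,-0.71,0],[0.432,-0.008,0.04,-0.8,0],[0.432,-0.008,0.06,-0.8,0]]' && python3 -m inch '[[0,0,0,-0.08,0],[0,0,0,-0.16,0],[0,0,0,-0.24,0],[0,0,0,-0.32,0],[0,0,0,-0.32,0],[0,0,0,-0.32,0]]'; python3 - <<'E'
from h import *
o=bot.get_obs();M=R.from_quat(o['tool_rot']).as_matrix();print(o['joint_pos'].round(3),o['eef_pos'],np.degrees(np.arctan2(M[1,0],M[0,0])),M[:,2].round(3))
im,K,T=cam('wrist');save(im,'w1')
for t in('key_grip','stand_seat'):print(t,[(round(d['score'],2),round(d['point'][0]*560),round(d['point'][1]*420)) for d in bot.spot_point('wrist',t)])
for p in((.537,-.2635,.205),(.537,-.2635,.145)):print(proj(K,T,p))
E
```

```text
clock: 3.72
eef_pos: [0.537, -0.2621, 0.3102]
tool_rot: [0.467, 0.884, -0.0, -0.0]
ft_force: [0.2, -0.4, 0.0]
grip_width: 0.0854
clock: 4.47
eef_pos: [0.5365, -0.2626, 0.3112]
tool_rot: [0.152, 0.988, 0.0, -0.0]
ft_force: [-0.3, 0.2, 0.3]
grip_width: 0.085
[-0.455  0.433  0.483  1.621  0.    -0.149] [ 0.53647781 -0.26259536  0.31124272] 162.4780660812092 [-0.  0. -1.]
key_grip [(0.95, 277, 200), (0.88, 378, 324), (0.88, 97, 77)]
stand_seat []
[276.08934325 207.96471343]
[276.11083345 191.34609021]
```

View pics/w1.png

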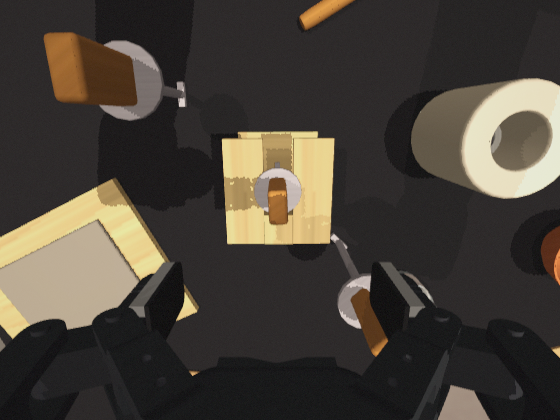

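```bash
python3 - <<'E'
from h import *
im,K,T=cam('wrist');save(cv2.resize(im[165:240,240:315],(600,600),interpolation=cv2.INTER_CUBIC),'w1k')
im,K,T=cam('top');ims,Ks,Ts=cam('scene')
def mid(n,uv1,uv2):
    o1,d1=ray(K,T,uv1);o2,d2=ray(Ks,Ts,uv2)
    t=np.linalg.lstsq(np.c_[d1,-d2],o2-o1,rcond=None)[0]
    a,b=o1+t[0]*d1,o2+t[1]*d2
    print(n,((a+b)/2).round(4),np.linalg.norm(a-b).round(4))
mid('handle',(376,150),(250,262));mid('flange',(368,160),(251,272));mid('bar',(353,177),(256,294))
E
```

```text
handle [ 0.6723 -0.2085  0.2326] 0.0037
flange [ 0.6697 -0.2083  0.1657] 0.0021
bar [ 0.6705 -0.2072 -0.002 ] 0.0035
```

View pics/w1k.png

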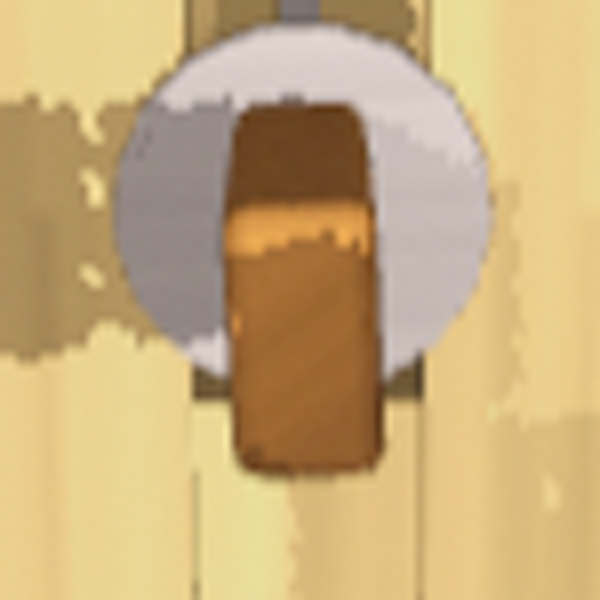

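```bash
python3 -m inch '[[-0.001,0.001,0.05,0,0],[-0.001,0.001,0.1,0,0],[-0.001,0.001,0.13,0,0],[-0.001,0.001,0.154,0,0],[-0.001,0.001,0.154,0,0]]' && python3 -m inch '[[0,0,0,0,0.6],[0,0,0,0,1],[0,0,0,0,1],[0,0,0,0,1],[0,0,0,0,1],[0,0,0,0,1]]'
```

```text
clock: 5.4
eef_pos: [0.5362, -0.2612, 0.1551]
tool_rot: [0.151, 0.988, 0.001, -0.002]
ft_force: [0.1, 0.3, -0.6]
grip_width: 0.0854
clock: 6.15
eef_pos: [0.5381, -0.2622, 0.1581]
tool_rot: [0.151, 0.989, -0.0, 0.001]
ft_force: [-0.6, 0.6, 4.2]
grip_width: 0.0152
```

```bash
python3 -m inch '[[0,0,-0.01,0,1],[0,0,-0.05,0,1],[0,0,-0.1,0,1],[0,0,-0.15,0,1],[0,0,-0.16,0,1],[0,0,-0.16,0,1]]'; python3 - <<'E'
from h import *
o=bot.get_obs();M=R.from_quat(o['tool_rot']).as_matrix();print(o['joint_pos'].round(3),o['eef_pos'],np.degrees(np.arctan2(M[1,0],M[0,0])),M[:,2].round(3),o['ft_force'])
im,K,T=cam('wrist');save(im,'w2')
E
```

```text
clock: 6.9
eef_pos: [0.5378, -0.262, 0.3174]
tool_rot: [0.151, 0.989, -0.0, 0.0]
ft_force: [-0.1, -0.3, -1.2]
grip_width: 0.0154
[-0.453  0.435  0.503  1.638 -0.    -0.15 ] [ 0.53783681 -0.26199047  0.31737534] 162.61313773747727 [ 0. -0. -1.] [-0.13744188 -0.34831472 -1.22772431]
```

View pics/w2.png

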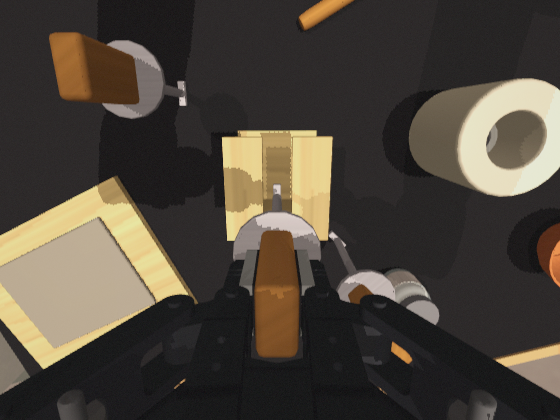

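```bash
python3 -m inch '[[0.01,0.045,0,-0.02,1],[0.02,0.095,0,-0.05,1],[0.03,0.145,0,-0.09,1],[0.04,0.195,0,-0.12,1],[0.0467,0.23,0,-0.145,1],[0.0467,0.2452,0,-0.145,1],[0.0467,0.2452,0,-0.145,1],[0.0467,0.2452,0,-0.145,1]]'; cat > st.py <<'E'
from h import *
import sys
o=bot.get_obs();M=R.from_quat(o['tool_rot']).as_matrix();print(o['joint_pos'].round(3),o['eef_pos'].round(4),np.degrees(np.arctan2(M[1,0],M[0,0])).round(2),M[:,2].round(3),o['ft_force'].round(2),o['ft_torque'].round(3))
im,K,T=cam('wrist');save(im,sys.argv[1])
tp=o['eef_pos'];
print('bar bottom exp',proj(K,T,tp+M@np.array([0,0,.141])),'ends',proj(K,T,tp+M@np.array([.012,0,.141])),proj(K,T,tp+M@np.array([-.012,0,.141])))
print('slot c',proj(K,T,[.5666,-.0140,.06]),'mouth',proj(K,T,[.5645,-.0146,.13]))
E
python3 st.py w3
```

```text
clock: 7.95
eef_pos: [0.5662, -0.0151, 0.3165]
tool_rot: [0.001, 1.0, -0.0, -0.001]
ft_force: [-0.4, -0.1, -1.0]
grip_width: 0.0151
[-2.600e-02  3.650e-01  3.950e-01  1.603e+00 -1.000e-03 -2.500e-02] [ 0.5662 -0.0151  0.3165] 179.92 [-0.002 -0.001 -1.   ] [-0.39 -0.12 -1.  ] [-0.051 -0.014  0.052]
bar bottom exp [276.86141709 196.76633553] ends [276.83992237 184.04223479] [276.8824219  209.20042767]
slot c [277.67636177 175.327837  ] mouth [277.37409391 185.07782346]
```

View pics/w3.png

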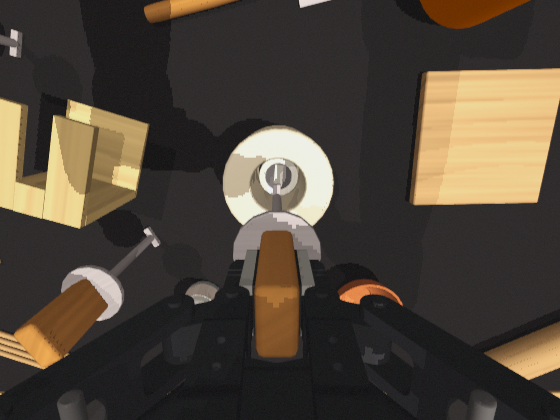

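```bash
python3 - <<'E'
import cv2
im=cv2.imread('pics/w3.png');cv2.imwrite('pics/w3c.png',cv2.resize(im[145:215,242:312],(700,700)[:2],interpolation=cv2.INTER_CUBIC)[:600])
E
```

```text
(no output)
```

View pics/w3c.png

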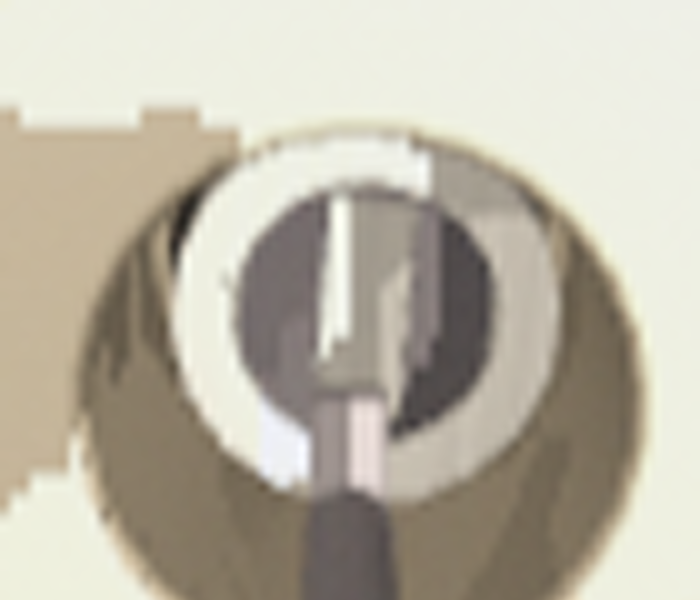

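```bash
cat > rel.py <<'E'
from h import *
import sys
u,v,zt=map(float,sys.argv[1:4])  # pixel, tool z of plane
c=bot.calibration('wrist');print(atz(np.array(c['intrinsics']),np.array(c['tool_from_camera']),(u,v),zt).round(5))
E
python3 rel.py 278.4 176.5 .2565; python3 rel.py 276.7 184.5 .141;python3 rel.py 276.7 184.5 .134; python3 rel.py 276.7 196.5 .141
python3 - <<'E'
from h import *
for i in range(6):
    o=bot.get_obs();print(o['eef_pos'].round(4),R.from_quat(o['tool_rot']).as_euler('xyz',degrees=True).round(2));bot.camera('wrist')
E
```

```text
[-0.00239  0.00221  0.2565 ]
[ 1.157e-02 -1.300e-04  1.410e-01]
[ 0.01305 -0.00014  0.134  ]
[ 0.00025 -0.00015  0.141  ]
[ 0.5662 -0.0154  0.3168] [-1.7998e+02 -6.0000e-02  1.7989e+02]
[ 0.5663 -0.0154  0.317 ] [-1.7998e+02 -3.0000e-02  1.7989e+02]
[ 0.5663 -0.0153  0.3172] [-1.7999e+02 -2.0000e-02  1.7989e+02]
[ 0.5664 -0.0152  0.3173] [-179.99    0.    179.9 ]
[ 0.5664 -0.015   0.3174] [-1.7999e+02  1.0000e-02  1.7991e+02]
[ 0.5664 -0.0148  0.3174] [-1.8000e+02  1.0000e-02  1.7993e+02]
```

```bash
python3 -m inch '[[-0.0022,0.0015,0.01,0.055,1],[-0.0022,0.0015,0.04,0.055,1],[-0.0022,0.0015,0.07,0.055,1],[-0.0022,0.0015,0.09,0.055,1],[-0.0022,0.0015,0.095,0.055,1],[-0.0022,0.0015,0.095,0.055,1],[-0.0022,0.0015,0.095,0.055,1],[-0.0022,0.0015,0.095,0.055,1]]'; python3 st.py w4;  python3 - <<'E'
import cv2
im=cv2.imread('pics/w4.png');cv2.imwrite('pics/w4c.png',cv2.resize(im[140:220,237:317],(600,600),interpolation=cv2.INTER_CUBIC))
E
```

```text
clock: 9.3
eef_pos: [0.5692, -0.0125, 0.2234]
tool_rot: [0.057, 0.998, 0.0, 0.001]
ft_force: [-0.7, 0.5, -1.6]
grip_width: 0.0154
[-0.022  0.381  0.18   1.368  0.     0.093] [ 0.5692 -0.0125  0.2234] 173.41 [ 0.002 -0.    -1.   ] [-0.69  0.52 -1.6 ] [0.012 0.033 0.018]
bar bottom exp [276.86617008 196.74616195] ends [276.84468749 184.02086524] [276.88716321 209.18152814]
slot c [274.98087098 188.52086245] mouth [273.58734984 205.89967007]
```

View pics/w4c.png

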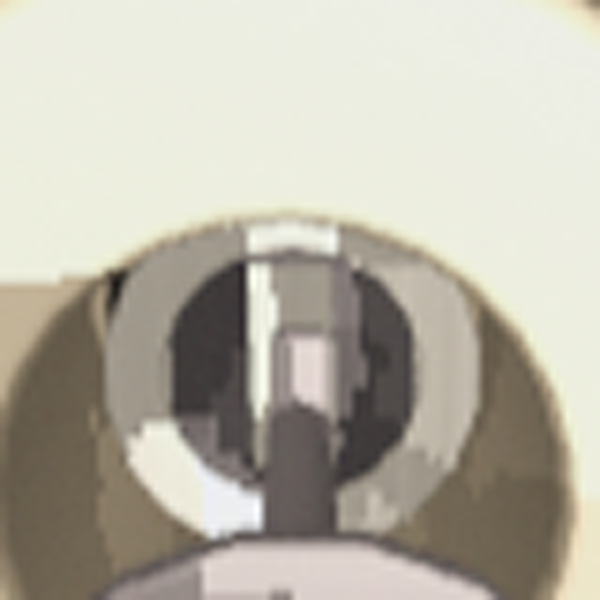

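```bash
python3 rel.py 275.6 189.1 .1634; python3 rel.py 277.3 183.7 .141; python3 - <<'E'
from h import *
for i in range(2):
    o=bot.get_obs();print(o['eef_pos'].round(4),R.from_quat(o['tool_rot']).as_euler('xyz',degrees=True).round(2));im=bot.camera('wrist')
save(cv2.resize(im[160:215,247:307],(800,733),interpolation=cv2.INTER_NEAREST)[:600],'w5c')
E
```

```text
[ 0.00218 -0.00121  0.1634 ]
[0.0123  0.00042 0.141  ]
[ 0.5691 -0.0125  0.2231] [1.7999e+02 9.0000e-02 1.7341e+02]
[ 0.569  -0.0125  0.223 ] [1.7999e+02 7.0000e-02 1.7341e+02]
```

View pics/w5c.png

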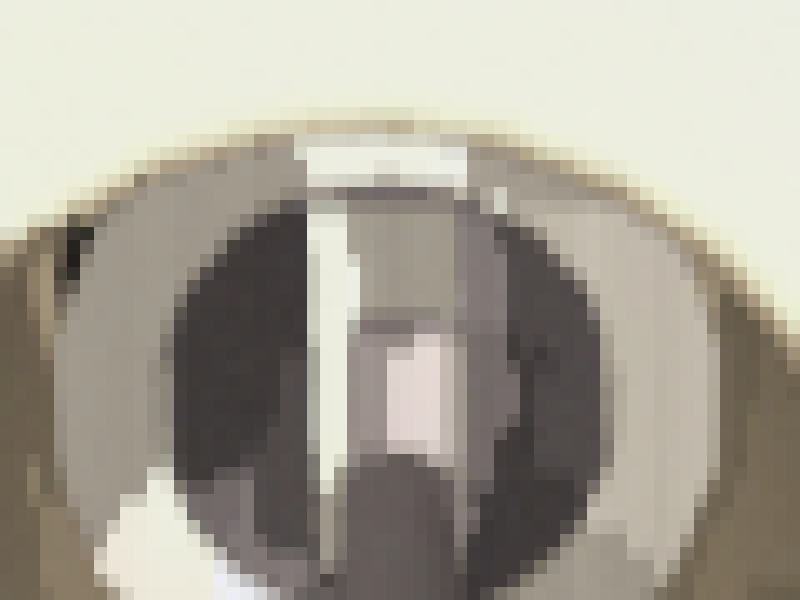

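```bash
for v in 173.9 174.5 175; do python3 rel.py 275.6 $v .1634;done; python3 rel.py 275.6 189.1 .1614;  python3 rel.py 276.5 184.0 .134;
```

```text
[ 0.0174  -0.00116  0.1634 ]
[ 0.01681 -0.00117  0.1634 ]
[ 0.01631 -0.00117  0.1634 ]
[ 0.00264 -0.0012   0.1614 ]
[ 0.01349 -0.00032  0.134  ]
```

```bash
python3 -m inch '[[0.0018,-0.001,0.0,0,1],[0.0018,-0.001,0.01,0,1],[0.0018,-0.001,0.018,0,1],[0.0018,-0.001,0.02,0,1],[0.0018,-0.001,0.022,0,1],[0.0018,-0.001,0.024,0,1],[0.0018,-0.001,0.026,0,1],[0.0018,-0.001,0.026,0,1]]'; python3 -c "
from h import *
o=bot.get_obs();print(o['eef_pos'].round(4),o['ft_force'].round(2),o['ft_torque'].round(3))
im=bot.camera('wrist');save(im,'w6')
o=bot.get_obs();print(o['eef_pos'].round(4),o['ft_force'].round(2),o['ft_torque'].round(3))
save(cv2.resize(im[160:215,247:307],(800,733),interpolation=cv2.INTER_NEAREST)[:600],'w6c')"
```

```text
clock: 10.45
eef_pos: [0.5667, -0.0133, 0.1962]
tool_rot: [0.057, 0.998, 0.0, -0.0]
ft_force: [0.5, 0.2, -1.4]
grip_width: 0.0155
[ 0.5667 -0.0133  0.1962] [ 0.5   0.17 -1.37] [0.038 0.028 0.023]
[ 0.5667 -0.0133  0.1963] [-0.13  0.26 -1.74] [ 0.035 -0.003  0.007]
```

View pics/w6c.png

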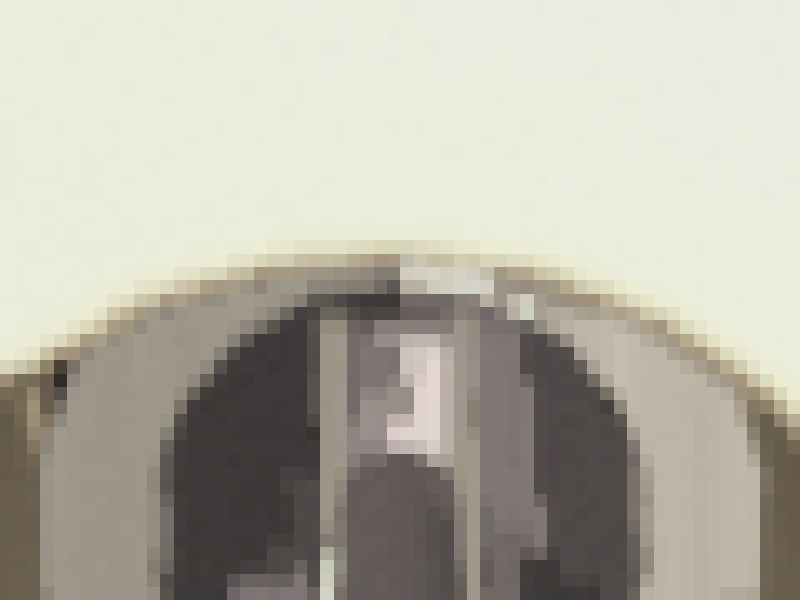

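```bash
python3 -m inch '[[0,0,0.002,0,1],[0,0,0.004,0,1],[0,0,0.006,0,1],[0,0,0.008,0,1],[0,0,0.008,0,1]]'; python3 -c "
from h import *
im=bot.camera('wrist');o=bot.get_obs();print(o['eef_pos'].round(4),o['ft_force'].round(2),o['ft_torque'].round(3))
save(cv2.resize(im[160:215,247:307],(800,733),interpolation=cv2.INTER_NEAREST)[:600],'w7c')"
```

```text
clock: 11.12
eef_pos: [0.5666, -0.0133, 0.188]
tool_rot: [0.057, 0.998, -0.0, -0.0]
ft_force: [-0.2, -0.8, -1.7]
grip_width: 0.0157
[ 0.5667 -0.0133  0.1882] [-0.65 -0.39 -1.44] [-0.045  0.003  0.014]
```

View pics/w7c.png

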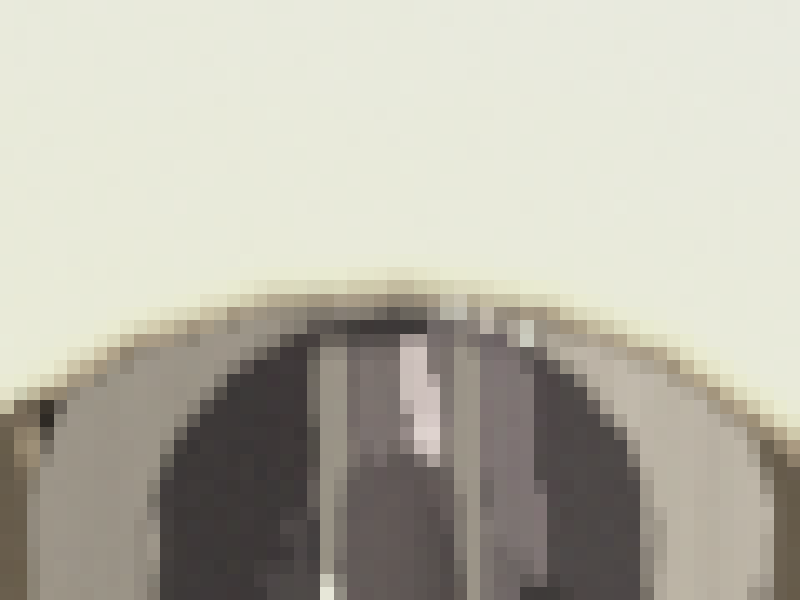

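```bash
python3 -m inch '[[0,0,0.002,0,1],[0,0,0.004,0,1],[0,0,0.006,0,1],[0,0,0.007,0,1],[0,0,0.007,0,1]]'; python3 -c "
from h import *
im=bot.camera('wrist');o=bot.get_obs();print(o['eef_pos'].round(4),o['ft_force'].round(2),o['ft_torque'].round(3),o['joint_pos'].round(3))
save(cv2.resize(im[160:215,247:307],(800,733),interpolation=cv2.INTER_NEAREST)[:600],'w8c')"
```

```text
clock: 11.8
eef_pos: [0.5667, -0.0133, 0.1812]
tool_rot: [0.058, 0.998, -0.0, -0.0]
ft_force: [-0.2, -0.5, -0.9]
grip_width: 0.0153
[ 0.5667 -0.0133  0.1813] [-0.42 -0.39 -0.53] [-0.04   0.032  0.008] [-0.023  0.398  0.094  1.267 -0.     0.092]
```

View pics/w8c.png

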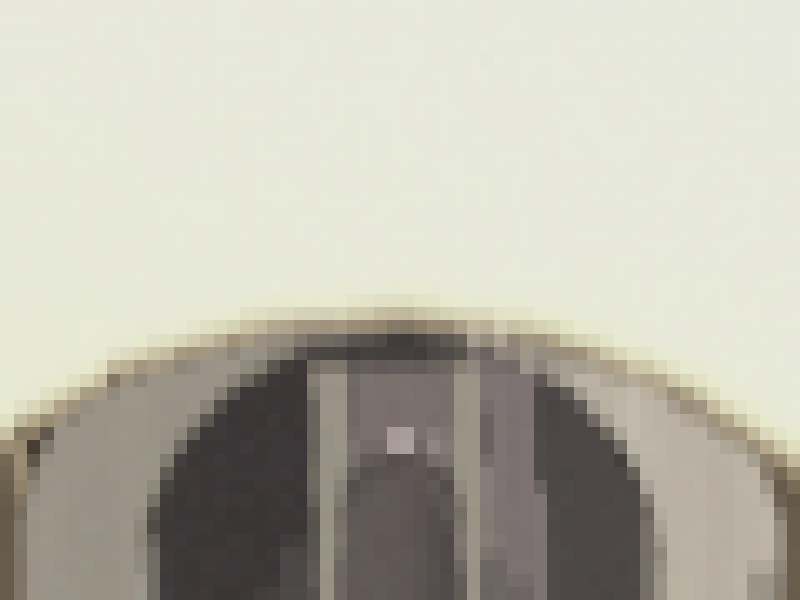

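```bash
python3 -m inch '[[0,0,0,0.08,1],[0,0,0,0.16,1],[0,0,0,0.24,1],[0,0,0,0.32,1],[0,0,0,0.4,1],[0,0,0,0.48,1],[0,0,0,0.56,1],[0,0,0,0.64,1],[0,0,0,0.72,1],[0,0,0,0.75,1]]'; python3 -m inch '[[0,0,0,0,1],[0,0,-0.003,0,1],[0,0,-0.006,0,1],[0,0,-0.008,0,1],[0,0,-0.008,0,1]]'; python3 st.py w9
```

```text
clock: 13.1
eef_pos: [0.5668, -0.0133, 0.1814]
tool_rot: [0.747, 0.664, 0.0, 0.0]
ft_force: [-0.9, 0.1, -0.2]
grip_width: 0.0152
clock: 13.72
eef_pos: [0.5669, -0.0133, 0.1896]
tool_rot: [0.747, 0.665, 0.0, 0.0]
ft_force: [-0.3, 0.3, -2.3]
grip_width: 0.0155
[-0.023  0.393  0.109  1.286  0.     1.662] [ 0.5669 -0.0133  0.1896] 83.42 [ 0.001 -0.    -1.   ] [-0.28  0.3  -2.26] [ 0.002 -0.02   0.011]
bar bottom exp [276.70318339 196.56341985] ends [276.67981398 183.82997241] [276.72602135 209.00729379]
slot c [276.32114096 200.47566255] mouth [273.3156225  227.87991352]
```

View pics/w9.png

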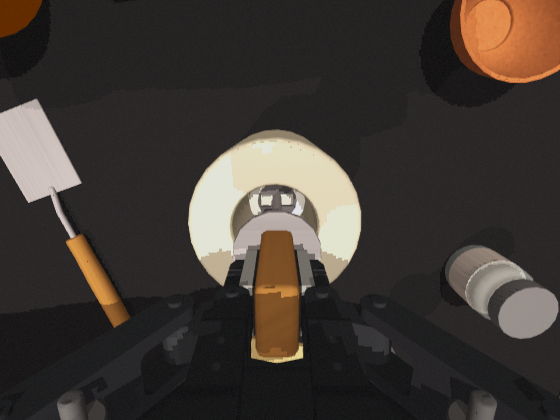

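```bash
python3 -m inch '[[0,0,-0.002,0,1],[0,0,-0.006,0,1],[0,0,-0.012,0,1],[0,0,-0.02,0,1],[0,0,-0.028,0,1],[0,0,-0.028,0,1]]'; python3 st.py w10
```

```text
clock: 14.52
eef_pos: [0.5671, -0.0133, 0.2184]
tool_rot: [0.747, 0.665, 0.001, 0.001]
ft_force: [0.3, -0.5, -2.9]
grip_width: 0.0152
[-0.023  0.379  0.164  1.354 -0.     1.662] [ 0.5671 -0.0133  0.2184] 83.41 [ 0.001 -0.    -1.   ] [ 0.3  -0.52 -2.88] [-0.006 -0.004 -0.046]
bar bottom exp [276.70265744 196.5631178 ] ends [276.67927349 183.82966876] [276.72550962 209.00699213]
slot c [276.06689715 193.02493461] mouth [273.40429764 215.26445478]
```

View pics/w10.png

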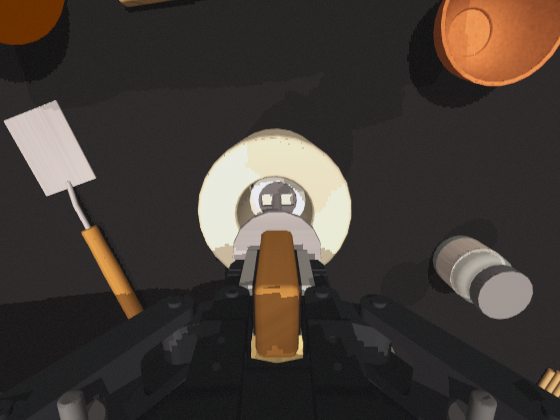

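```bash
python3 -m inch '[[0,0,-0.012,0,1],[0,0,-0.03,0,1],[0,0,-0.05,0,1],[0,0,-0.07,0,1],[0,0,-0.09,0,1],[0,0,-0.105,0,1],[0,0,-0.112,0,1],[0,0,-0.112,0,1]]'; python3 st.py w11; python3 - <<'E'
from h import *
im,K,T=cam('scene');save(im,'s2');save(cv2.resize(im[120:270,220:420],(800,600),interpolation=cv2.INTER_CUBIC),'s2c')
im,K,T=cam('top');save(im,'t2')
E
```

```text
clock: 15.58
eef_pos: [0.567, -0.0133, 0.3298]
tool_rot: [0.747, 0.665, 0.0, 0.0]
ft_force: [0.3, 0.3, -2.6]
grip_width: 0.0158
[-0.023  0.366  0.431  1.635  0.     1.662] [ 0.567  -0.0133  0.3298] 83.41 [ 0.001 -0.    -1.   ] [ 0.33  0.3  -2.59] [-0.007  0.044 -0.054]
bar bottom exp [276.70360534 196.56368569] ends [276.68024822 183.83024031] [276.72643128 209.00755858]
slot c [276.18512596 173.38307136] mouth [274.34503138 185.06125183]
```

View pics/s2c.png

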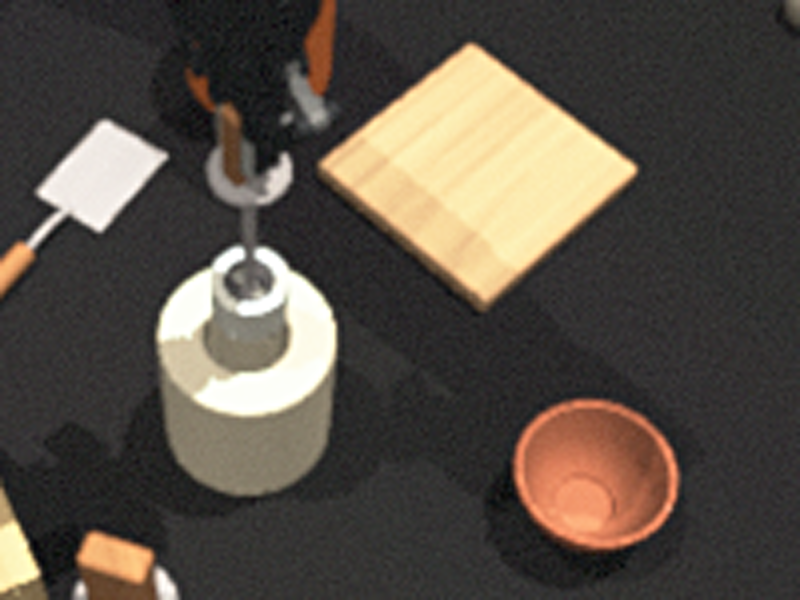

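View pics/w11.png

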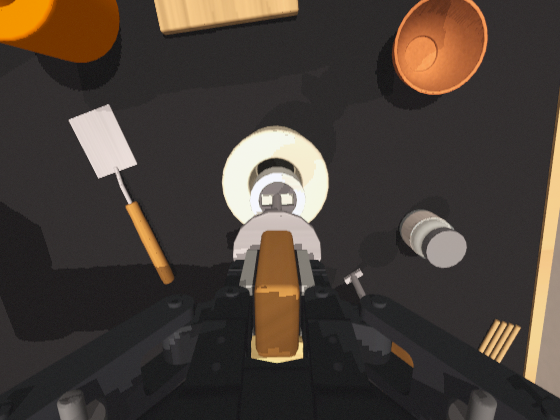

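```bash
python3 - <<'E'
from h import *
im,K,T=cam('top');ims,Ks,Ts=cam('scene')
C=[atz(Ks,Ts,((u+.5)/4+219.5,(v+.5)/4+119.5),.018) for u,v in((471,42),(637,170),(486,300),(319,168))]
print(np.array(C).round(4),np.mean(C,0).round(4))
save(cv2.resize(im[190:290,97:197],(600,600),interpolation=cv2.INTER_CUBIC),'tb')
E
```

```text
[[0.4351 0.3571 0.018 ]
 [0.6147 0.3584 0.018 ]
 [0.6169 0.1827 0.018 ]
 [0.4426 0.1749 0.018 ]] [0.5273 0.2683 0.018 ]
```

View pics/tb.png

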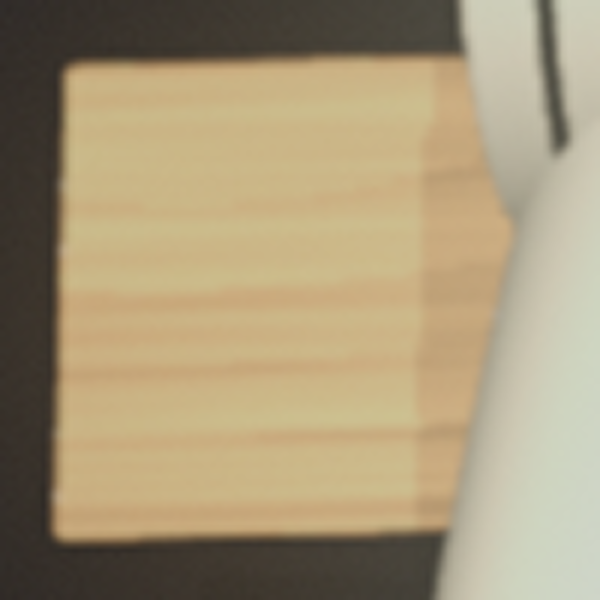

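```bash
python3 -m inch '[[0.015,-0.004,0,0,1],[0.04,-0.011,0,0,1],[0.08,-0.021,0,0,1],[0.12,-0.032,0,0,1],[0.16,-0.042,0,0,1],[0.2,-0.053,0,0,1],[0.235,-0.062,0,0,1],[0.258,-0.068,0,0,1],[0.27,-0.0712,0,0,1],[0.2748,-0.0725,0,0,1]]'; python3 -m inch '[[0,0,0.02,0,1],[0,0,0.04,0,1],[0,0,0.06,0,1],[0,0,0.08,0,1],[0,0,0.095,0,1],[0,0,0.105,0,1],[0,0,0.11,0,1],[0,0,0.11,0,1]]';python3 st.py w12
```

```text
clock: 17.08
eef_pos: [0.5258, 0.2688, 0.3291]
tool_rot: [0.746, 0.666, -0.0, 0.0]
ft_force: [-1.2, -0.7, -3.8]
grip_width: 0.0154
clock: 18.08
eef_pos: [0.5263, 0.268, 0.2194]
tool_rot: [0.747, 0.665, 0.0, 0.0]
ft_force: [0.4, 0.1, -3.0]
grip_width: 0.0153
[ 0.471  0.428  0.24   1.383 -0.     2.157] [0.5263 0.268  0.2194] 83.41 [ 0. -0. -1.] [ 0.41  0.06 -3.05] [ 0.007 -0.022 -0.021]
bar bottom exp [276.70262658 196.5634885 ] ends [276.67924321 183.83005407] [276.72547818 209.00734916]
slot c [336.17980179 411.08168945] mouth [346.60713692 473.4012105 ]
```

View pics/w12.png

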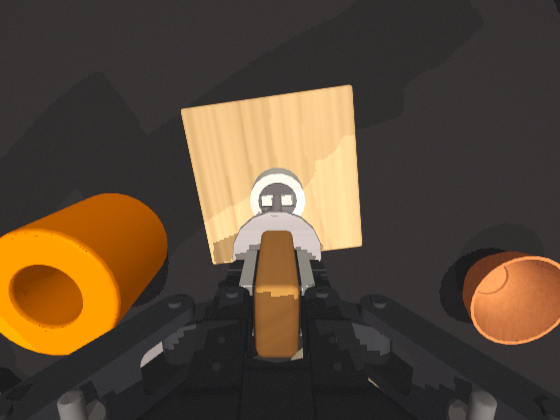

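```bash
for p in "183 110" "351 87" "361 246" "214 263"; do python3 rel.py $p .2014; done; python3 -c "
from h import *
im,K,T=cam('scene');save(im,'s3');save(cv2.resize(im[40:240,220:420],(600,600),interpolation=cv2.INTER_CUBIC),'s3c')"
```

```text
[ 0.07779 -0.09731  0.2014 ]
[0.09985 0.07596 0.2014 ]
[-0.07513  0.09893  0.2014 ]
[-0.09673 -0.07508  0.2014 ]
```

View pics/s3c.png

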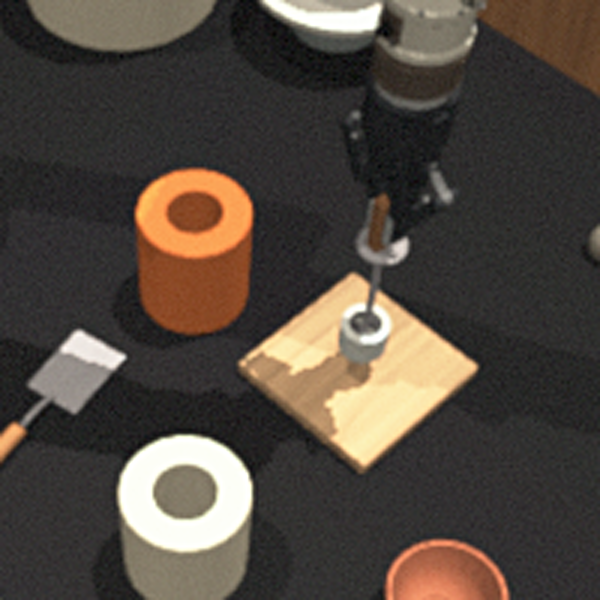

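```bash
python3 -m inch '[[0.001,0,0.008,0,1],[0.001,0,0.016,0,1],[0.001,0,0.024,0,1],[0.001,0,0.03,0,1],[0.001,0,0.033,0,1],[0.001,0,0.035,0,1],[0.001,0,0.035,0,1]]'; python3 -m inch '[[0,0,0.001,0,1],[0,0,0.002,0,1],[0,0,0.002,0,1]]';python3 -m inch '[[0,0,0.001,0,1],[0,0,0.002,0,1],[0,0,0.002,0,1]]'
```

```text
clock: 19.05
eef_pos: [0.5264, 0.269, 0.1843]
tool_rot: [0.747, 0.665, 0.0, 0.0]
ft_force: [-1.0, 0.5, -2.3]
grip_width: 0.0153
clock: 19.42
eef_pos: [0.5267, 0.2692, 0.1828]
tool_rot: [0.747, 0.665, 0.001, 0.0]
ft_force: [-0.3, -0.4, -1.4]
grip_width: 0.0153
clock: 19.8
eef_pos: [0.5263, 0.269, 0.1802]
tool_rot: [0.747, 0.665, -0.0, -0.0]
ft_force: [-0.1, -0.2, -2.0]
grip_width: 0.0156
```

```bash
python3 -m inch '[[0,0,0.002,0,1],[0,0,0.004,0,1],[0,0,0.006,0,1],[0,0,0.007,0,1],[0,0,0.007,0,1]]';python3 st.py w13; python3 -c "
from h import *
im,K,T=cam('scene');save(im,'s4');save(cv2.resize(im[110:210,290:390],(600,600),interpolation=cv2.INTER_CUBIC),'s4c')
im=cv2.imread('pics/w13.png');cv2.imwrite('pics/w13c.png',cv2.resize(im[160:215,247:307],(800,733),interpolation=cv2.INTER_NEAREST)[:600])
for i in range(3):print(bot.get_obs()['ft_force']);bot.camera('top')"
```

```text
clock: 20.42
eef_pos: [0.5263, 0.269, 0.1732]
tool_rot: [0.747, 0.665, -0.0, -0.0]
ft_force: [-0.3, -0.6, -1.8]
grip_width: 0.0158
[0.472 0.45  0.153 1.274 0.    2.158] [0.5263 0.269  0.1732] 83.41 [-0. -0. -1.] [-0.27 -0.59 -1.82] [ 0.036 -0.018  0.002]
bar bottom exp [276.70346659 196.56356781] ends [276.68010543 183.83012057] [276.7262965  209.00744212]
slot c [343.94383146 449.74345108] mouth [357.88469458 531.33327376]
[-0.57389883  0.08894782 -1.17828003]
[-0.80440533 -0.62540386 -1.16509869]
[-0.035596   -0.45621676 -1.4448485 ]
```

View pics/s4c.png

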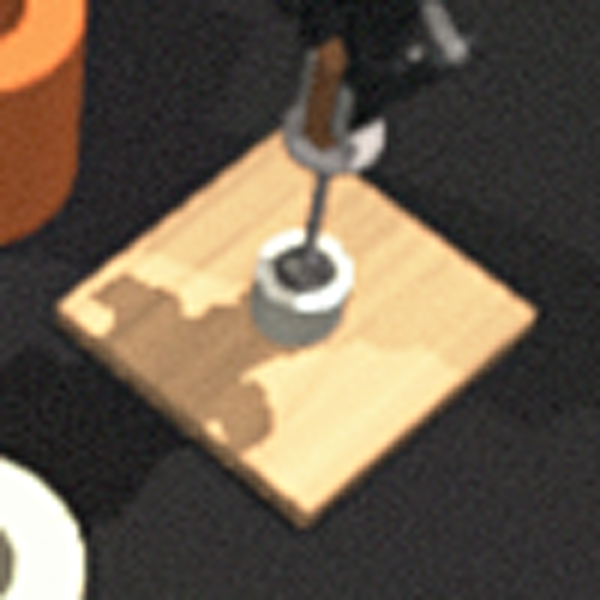

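View pics/w13c.png

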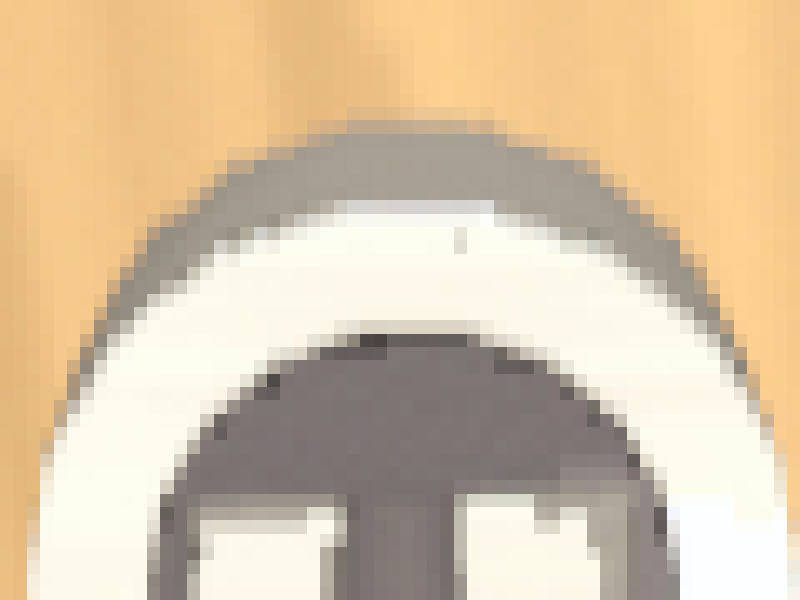

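```bash
python3 -m inch '[[0,0,0,-0.08,1],[0,0,0,-0.16,1],[0,0,0,-0.24,1],[0,0,0,-0.32,1],[0,0,0,-0.4,1],[0,0,0,-0.48,1],[0,0,0,-0.56,1],[0,0,0,-0.64,1],[0,0,0,-0.72,1],[0,0,0,-0.75,1]]'; python3 -m inch '[[0,0,0,0,1],[0,0,0,0,1]]';python3 st.py w14; python3 -c "
from h import *
im=cv2.imread('pics/w14.png');cv2.imwrite('pics/w14c.png',cv2.resize(im[160:215,247:307],(800,733),interpolation=cv2.INTER_NEAREST)[:600])
"
```

```text
clock: 21.92
eef_pos: [0.5264, 0.269, 0.1734]
tool_rot: [0.056, 0.998, 0.0, 0.0]
ft_force: [-0.1, -0.2, -2.0]
grip_width: 0.0154
clock: 22.18
eef_pos: [0.5264, 0.269, 0.1733]
tool_rot: [0.058, 0.998, 0.0, 0.0]
ft_force: [0.2, 0.3, -1.4]
grip_width: 0.0157
[ 0.472  0.45   0.153  1.274 -0.     0.588] [0.5264 0.269  0.1733] 173.36 [ 0.  0. -1.] [ 0.16  0.26 -1.44] [-0.02  -0.025  0.043]
bar bottom exp [276.86523987 196.74744543] ends [276.84376871 184.02217741] [276.88622183 209.18278492]
slot c [-28.05677103 282.66721369] mouth [-123.32921315  331.09774538]
```

View pics/w14c.png

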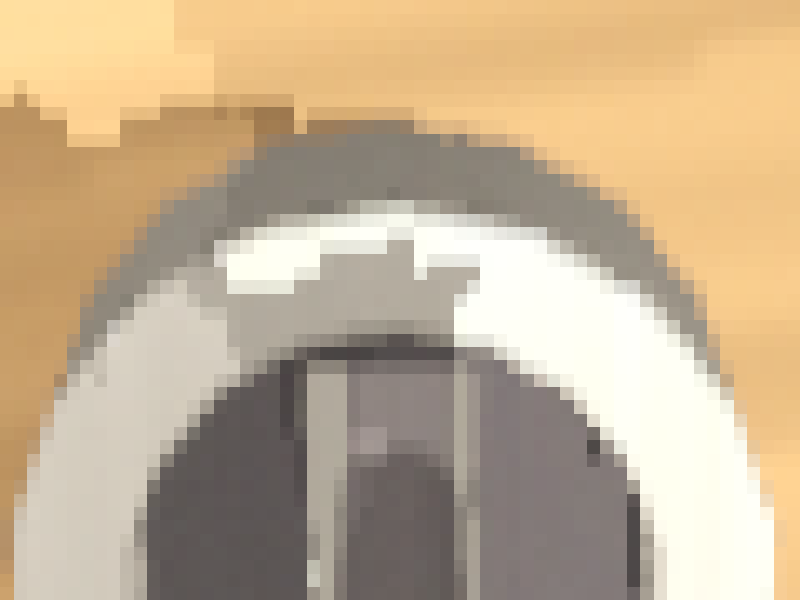

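```bash
python3 -m inch '[[0,-0.0003,-0.002,0,1],[0,-0.0003,-0.005,0,1],[0,-0.0003,-0.009,0,1],[0,-0.0003,-0.014,0,1],[0,-0.0003,-0.02,0,1],[0,-0.0003,-0.026,0,1],[0,-0.0003,-0.032,0,1],[0,-0.0003,-0.032,0,1]]'; python3 st.py w15
```

```text
clock: 23.22
eef_pos: [0.5267, 0.2689, 0.2061]
tool_rot: [0.057, 0.998, 0.0, 0.001]
ft_force: [-0.1, -0.1, -1.8]
grip_width: 0.015
[ 0.472  0.433  0.214  1.35  -0.     0.587] [0.5267 0.2689 0.2061] 173.41 [ 0.001  0.001 -1.   ] [-0.1  -0.1  -1.76] [-0.022  0.003 -0.012]
bar bottom exp [276.86527285 196.74690474] ends [276.84379349 184.02163712] [276.88626283 209.18224255]
slot c [  1.62141691 265.60951822] mouth [-73.68132331 303.49183556]
```

View pics/w15.png

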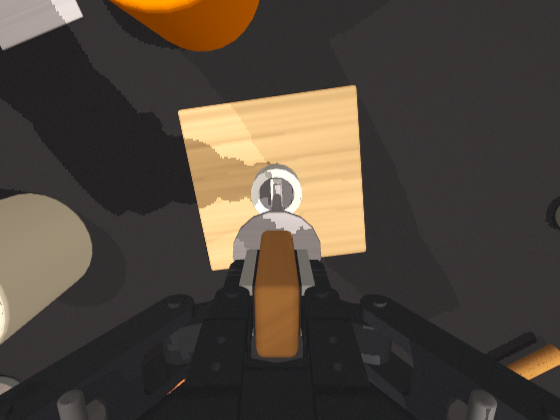

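```bash
python3 -m inch '[[0,0,-0.03,0,1],[0,0,-0.08,0,1],[0,0,-0.115,0,1],[0,0,-0.124,0,1],[-0.005,-0.04,-0.124,0,1],[-0.013,-0.095,-0.124,0,1],[-0.02,-0.15,-0.124,0.02,1],[-0.028,-0.205,-0.124,0.05,1],[-0.036,-0.26,-0.124,0.09,1],[-0.043,-0.315,-0.124,0.09,1]]'; python3 -c "
from h import *
o=bot.get_obs();M=R.from_quat(o['tool_rot']).as_matrix();print(o['eef_pos'],np.degrees(np.arctan2(M[1,0],M[0,0])))
d=M.T@(np.array([.5378,-.2620,.33])-o['eef_pos']);print(d)"
```

```text
clock: 24.52
eef_pos: [0.5321, -0.0508, 0.3273]
tool_rot: [0.151, 0.988, -0.0, -0.001]
ft_force: [0.8, 0.3, -0.6]
grip_width: 0.0152
[ 0.53213174 -0.05080714  0.32728797] 162.591675137614
[-0.06858501 -0.19982538 -0.0027967 ]
```

```bash
python3 -m inch '[[-0.018,-0.05,0,0,1],[-0.034,-0.1,0,0,1],[-0.05,-0.15,0,0,1],[-0.061,-0.182,0,0,1],[-0.067,-0.199,0,0,1],[-0.068,-0.202,0,0,1],[-0.068,-0.202,0,0,1],[-0.068,-0.202,0,0,1]]'; python3 st.py w16
```

```text
clock: 25.52
eef_pos: [0.5377, -0.2608, 0.3296]
tool_rot: [0.15, 0.989, 0.0, 0.0]
ft_force: [-0.0, 0.4, -0.8]
grip_width: 0.0154
[-0.452  0.437  0.537  1.67   0.    -0.15 ] [ 0.5377 -0.2608  0.3296] 162.72 [ 0.  0. -1.] [-0.01  0.45 -0.84] [-0.062  0.017 -0.006]
bar bottom exp [276.86595734 196.71765472] ends [276.84448407 183.99056012] [276.88694165 209.15494325]
slot c [468.04395493 136.90891246] mouth [505.57458542 139.28325392]
```

View pics/w16.png

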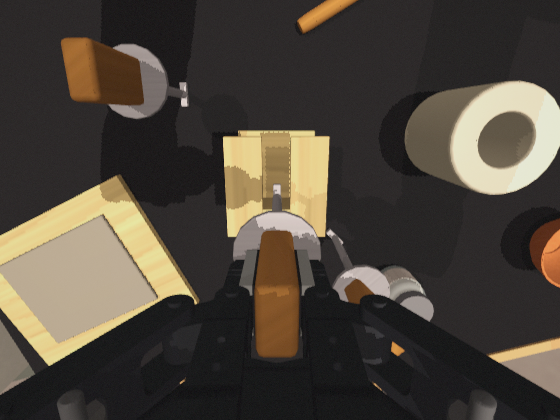

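```bash
python3 -m inch '[[0,0,0.02,0,1],[0,0,0.055,0,1],[0,0,0.09,0,1],[0,0,0.12,0,1],[0,0,0.145,0,1],[0,0,0.158,0,1],[0,0,0.165,0,1],[0,0,0.168,0,1],[0,0,0.168,0,1]]';python3 st.py w17
```

```text
clock: 26.7
eef_pos: [0.5379, -0.2624, 0.162]
tool_rot: [0.151, 0.989, -0.0, 0.001]
ft_force: [-0.0, -1.2, -0.9]
grip_width: 0.0152
[-0.454  0.47   0.155  1.255 -0.    -0.15 ] [ 0.5379 -0.2624  0.162 ] 162.61 [ 0.001 -0.001 -1.   ] [-0.01 -1.17 -0.93] [-0.026 -0.04  -0.035]
bar bottom exp [276.86702125 196.7167181 ] ends [276.84554918 183.98956857] [276.88800439 209.15406205]
slot c [597.60952466 148.99905918] mouth [719.82805472 158.39757638]
```

View pics/w17.png

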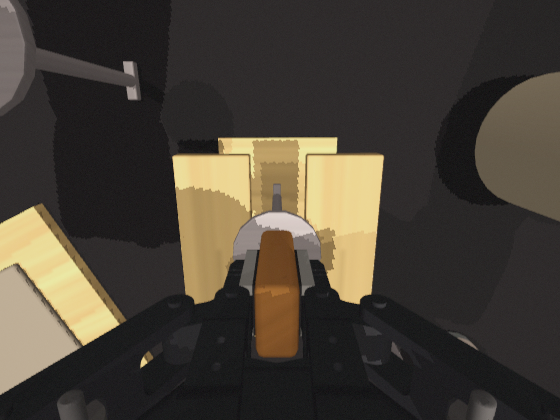

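```bash
python3 -m inch '[[0,0,0.001,0,1],[0,0,0.002,0,1],[0,0,0.003,0,1],[0,0,0.003,0,1]]';python3 -m inch '[[0,0,0.0005,0,1],[0,0,0.001,0,1],[0,0,0.001,0,1]]'
```

```text
clock: 27.25
eef_pos: [0.5374, -0.2622, 0.1582]
tool_rot: [0.151, 0.989, 0.0, -0.0]
ft_force: [0.3, 0.3, -1.1]
grip_width: 0.0154
clock: 27.62
eef_pos: [0.5374, -0.2622, 0.1581]
tool_rot: [0.151, 0.989, -0.0, 0.0]
ft_force: [-2.7, 0.9, 5.6]
grip_width: 0.0156
```

```bash
python3 -m inch '[[0,0,-0.0005,0,1],[0,0,-0.0005,0,0.8],[0,0,-0.0005,0,0.6],[0,0,-0.0005,0,0.3],[0,0,-0.0005,0,0],[0,0,-0.0005,0,0],[0,0,-0.0005,0,0],[0,0,-0.0005,0,0]]';python3 st.py w18
```

```text
clock: 28.62
eef_pos: [0.5374, -0.2622, 0.1578]
tool_rot: [0.151, 0.989, -0.0, 0.0]
ft_force: [-0.6, 0.0, 0.2]
grip_width: 0.0856
[-0.454  0.472  0.148  1.246  0.    -0.15 ] [ 0.5374 -0.2622  0.1578] 162.61 [ 0. -0. -1.] [-0.61  0.03  0.18] [-0.038  0.028 -0.001]
bar bottom exp [276.86585942 196.71776846] ends [276.84439072 183.99066281] [276.88683925 209.15506979]
slot c [602.60891861 150.30495438] mouth [729.5900057  160.26146407]
```

View pics/w18.png

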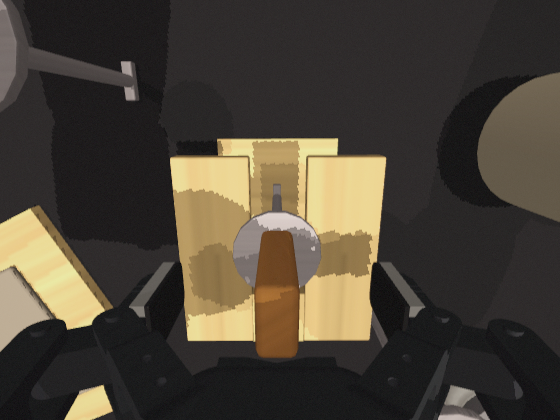

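Key is free and hanging centred. Retreat straight up.

```bash
python3 -m inch '[[0,0,-0.03,0,0],[0,0,-0.08,0,0],[0,0,-0.13,0,0],[0,0,-0.18,0,0],[0,0,-0.2,0,0],[0,0,-0.2,0,0],[0,0,-0.2,0,0]]';python3 - <<'E'
from h import *
im,K,T=cam('scene');save(im,'s9')
save(cv2.resize(im[120:310,160:400],(758,600),interpolation=cv2.INTER_CUBIC),'s9c')
im,K,T=cam('top');save(im,'t9')
im,K,T=cam('wrist');save(im,'w19');save(cv2.resize(im[165:240,240:315],(600,600),interpolation=cv2.INTER_CUBIC),'w19k')
print(bot.get_obs()['eef_pos'],bot.get_obs()['clock'])
E
```

```text
clock: 29.55
eef_pos: [0.5371, -0.2621, 0.3563]
tool_rot: [0.151, 0.989, 0.0, -0.001]
ft_force: [0.3, -0.2, -1.6]
grip_width: 0.0856
[ 0.53689567 -0.26197269  0.35601749] 29.7
```

View pics/s9c.png

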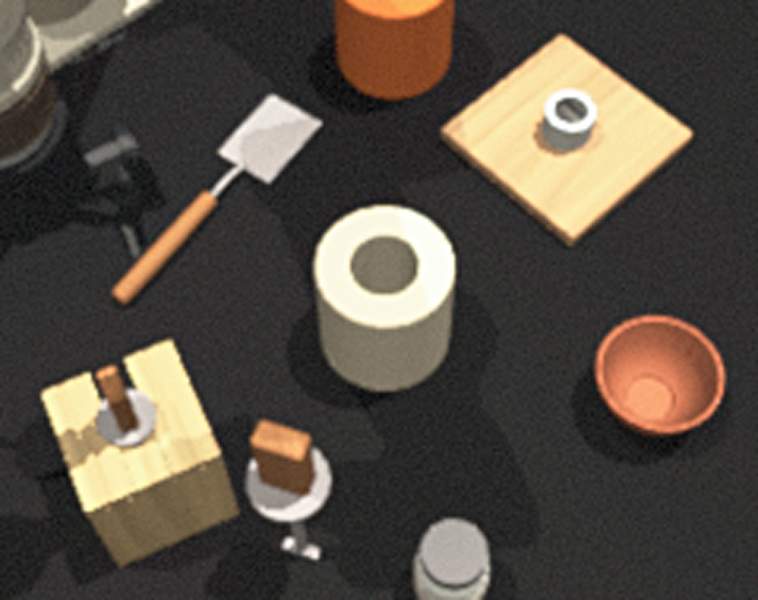

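View pics/t9.png

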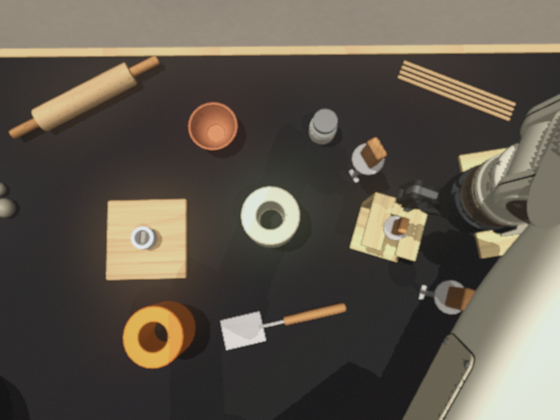

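View pics/w19.png

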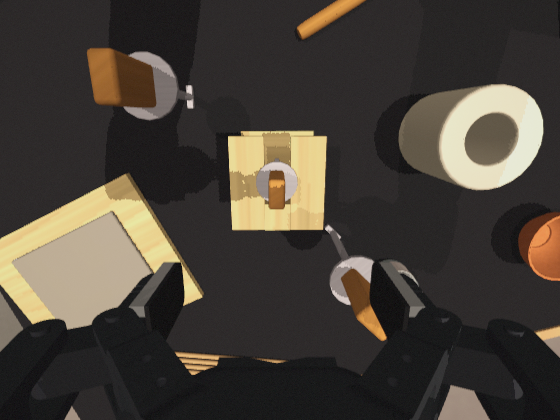

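```bash
python3 - <<'E'
from h import *
im,K,T=cam('top');print('plug',atz(K,T,(143.3,237.8),.054))
bot.job_done();print(bot.get_obs()['clock'])
E
```

```text
plug [0.52512046 0.26430064 0.054     ]
the job is handed in; nothing more can be done
the job is handed in; nothing more can be done
```

The plug now stands upright on the bat, the key hangs back in its fork stand, and I handed the job in at about 30 s of the 72 s allowed.

**What I did**
- I took the T-key from the stand and passed its bar through the cap slot, with no noticeable force at the wrist.
- I turned the key 90° across the slot, drew the plug out of the mould and set it down on the bat. The load came off the key gradually as the plug touched down.
- I turned the key back, drew it out, hung it in the fork, opened the gripper and moved straight up clear. The gripper never touched the plug.

**What the last checks showed**
- **Plug:** a rough fix from the top camera put it about 4 mm from my estimate of the bat's middle. Measurements on the way down had put the key within 1–2 mm of it.
- **Key:** it is seated in the fork and aligned as it was at the start. The wrist force read about 5.6 N upward for a moment as it seated, and I eased that off before opening the gripper.
- **Everything else:** the jar, bowl, scraper and look-alikes look unmoved in the final pictures, and the mould is empty.
- **Touching:** the robot was touching nothing at the end.

No check failed. The 4 mm and 1–2 mm plug figures differ slightly; the camera calibration is only good to about 2 mm.

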